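# Hold the frame corner tight for nailing

## Robot

A 7-joint arm with a two-finger parallel gripper is mounted at the origin on the work surface. World frame = base frame: x ahead of the robot, y to its left, z up, the work surface at z = 0. Lengths are in m, angles in rad, forces in N, time in s.
With the tool pointing down it reaches from about 0.35 to 0.9 m from the base axis. Payload 8.1 kg.
Tool frame: the origin (TCP) lies on the centre line of the jaws, within the pads' length; the fingertips stand 19 mm ahead of it and the grasp point (between the pads) is the TCP; z points along the fingers, y is the line along which they close (so a half turn about z gives the same grasp; the last joint's range is limited). The gripper opens to 92 mm and grips with 3 to 60 N. Pads are 19 mm wide; open, the fingers measure 130 mm over their backs; the gripper's body (75 mm by 190 mm) begins 47 mm behind the grasp point.
Start: joints at [-1.23, 0.434, 0.025, 1.573, -0.012, 1.134, -0.075], TCP at [0.268, 0.564, 0.246] pointing down, gripper open.
Joint ranges: [-2.62, 2.62], [-0.44, 2.09], [-1.27, 1.32], [0.08, 2.57], [-1.32, 4.46], [0.12, 2], [-2.74, 2.74]. Speed limits (rad/s): [2.22, 2.22, 3.01, 3.01, 3.14, 3.14, 3.14].

## Interface

Orientations are given as a unit quaternion [w, x, y, z].
In Python, from rig import robot gives the robot as it stands. The module is installed in compiled form; this text tells all that it offers.
- The arm moves only by the tool apply_moves, never from a script. Its arguments are lists of equal length, an entry for each row: "delta_pos": the shift along the tool's x, y, z in mm, a list of three; "rot": the turn, a rotation vector about the tool's x, y, z in degrees, a list of three; "grip": the finger opening in mm, from 0 to 91.8. In form: {"delta_pos": [[dx, dy, dz], ...], "rot": [[ax, ay, az], ...], "grip": [grip, ...]}. A call has 1 to 8 rows; each row is the pose to reach, as a shift and turn from the pose commanded when the call began, along the tool's axes at that moment; what a row does not reach only later rows make up. A row lasts 1/8 s, in which the tool goes at most 62.5 mm and 10.7 degrees, less where a joint would pass 70% of its speed; a pose out of reach is approached as far as the arm can. A call with a gripper value outside its range is refused whole. The fingers move at their own pace and stop on an object; the grip force is fixed at half the most. Time passes only in rows, so rows that repeat a pose let the fingers close. It gives the time, the measured TCP pose, the force, the opening and the grip force at its end, in the units of the state.
- robot.state(): the state, without advancing time (a new reading comes with each control period).
- robot.capture(name): name is "scene" or "top"; returns the picture (400x640x3 uint8, blue, green, red); there is no depth.
- robot.camera_params(name): a dict with "mtx" (3x3 intrinsics, pixels), "view" (4x4, takes a point from world to camera coordinates). Camera axes: x right, y up, looking along -z (the intrinsics and any distortion apply to the point x, -y, -z); pixel columns grow to the right and rows downward; lengths in m; the calibration is good to about 2 mm. A picture is of the moment at which its call begins. camera_params takes no time and is no camera call.
- robot.job_done(): hands the job in; it is judged then, once.
Trained networks look in the newest picture that a camera, given by its name, has taken for a name from the list of things; names that differ only in an ending like _2 or _b are one class to them, and where a whole thing is asked for, a point or a joint stands for the part that bears it (a point fixed in the world has none). Each returns a list of dicts, best first, with "p" (0 to 1); they miss things now and then, are a little off and sometimes report something else, mostly with a low value. They report only what shows in the picture. A call takes as long as a camera call.
- robot.boxes_of(thing, camera): "point" ([column, row] as shares, 0 to 1, of the picture: columns of its width, rows of its height, amid what is visible of it).
- robot.spot_point(thing, camera): "point" ([column, row] as shares, 0 to 1, of the picture: columns of its width, rows of its height: a listed point, or the origin of a listed thing).
The state is a dict: "time": time; "joints": joint angles; "qd": joint speeds; "tau": joint torques, N m; "eef_pos": TCP position; "ee_rot": TCP orientation; "contact_force": force on the tool from outside, world axes, zero at the start; "moment": the same for the moment, N m; "width": opening from 0.0 (shut) to 1.0 (fully open); "finger_force": force on a finger pad.
Only numpy, scipy, OpenCV 4.12 (cv2) and the standard library are available. Lean on these libraries where they do the work, as an engineer would, in place of code of your own. Each camera call takes 0.05 s, during which the arm holds its last target. There are 200 camera calls.

## Task

Act as a third hand for nailing a picture-frame corner: pick up the loose dark red frame rail, lay it flat on the framing jig along its low aluminium fence, and push it lengthwise, end first, against the dark red rail clamped across the jig until the jig's black needle stands in the middle of the green band, never letting the carriage run to the end of its travel. Finish while holding the rail pressed there with the gripper on the rail alone (do not let go), so that a colleague can drive the nails; leave the gold rail and everything else on the bench where it is.

Things in the scene. Friction and masses are not known exactly. Their poses are not given: they have to be found in the camera images.
- red_rail: Loose frame rail to use: dark red wood with two thin gold lines on top, 160 long (x), 30 wide (y), 26 high (z), about 0.13 kg (varies by a third). Origin: centre of its underside. Lies flat on the table beside a gold rail of the same size; which of the two is nearer the jig varies. Its ends are alike.
- jig: Framing jig fixed to the table: plywood board 360 (x) by 200 (y) by 12 thick. Origin: centre of its underside, z up. Push along its +x. At its +x end a sprung carriage (blue bar, small clamp reaching 40 above the board) carries the clamped stop rail. A rail lying on the board against the fence has its middle line at y = -15, its underside at z = 12.
- stop_rail: Dark red rail clamped across the jig on the carriage, 70 long (along the jig's y, from y = -30 to 40), 30 wide, 26 high, lying on the board. Origin: centre of its underside; its axes are parallel to the jig's. The face to push on looks to the jig's -x, 15 from the origin: at jig x = 55 when at rest. Moves with the carriage.
- fence (a point): Middle of the upper edge of the guiding face of the fence, a low aluminium strip fixed on the board along the jig's x. The face looks to the jig's +y, at jig y = -30, from jig x = -130 to 40. The strip is 20 wide, its top only 8 above the board, so the upper 18 of a rail beside it stand free for the fingers.
- carriage (a joint): How far the carriage is pushed along the jig's +x, in m: 0 at rest, 0.036 at the end of travel. A spring of 600 N/m pushes back (0.012 is about 7 N, 0.018 11 N, 0.024 14 N). The black needle on its +y side shows it on a coloured scale on the board (jig x = 70 to 106, y = 52 to 94): white 0 to 12 mm, green 12 to 24, red 24 to 36.
- gold_rail: Bystander: gold-coloured frame rail of the same size as the red one, 160 x 30 x 26, origin at the centre of its underside, x along its length. Leave it.
- hammer: Bystander: hammer 240 long, lying on the table.
- tin: Bystander: white round tin, 72 across, 75 high; origin at the centre of its underside.
- screwdriver: Bystander: yellow-handled screwdriver lying on the table.
- glue: Bystander: white glue bottle, 52 across, 130 high; origin at the centre of its underside.
- whetstone: Bystander: grey stone block 120 x 45 x 25; origin at the centre of its underside.
- brush_cup: Bystander: blue ceramic cup, 76 across, 90 high; origin at the centre of its underside.

How it is judged:
On the way:
1. the red rail is picked up, clear of the table (height (world z) of red_rail above 0.02 m and contact force between red_rail and the fingers above 1 N), for 0.2 s.
At the end, for the whole second after the job is handed in: Red rail flat on the jig board (within 3 mm, tilt under 0.08 rad), along the fence (gap under 4 mm, 0.05 rad), its end pressing the stop rail with 5 to 17 N, carriage at 10.5 to 25.5 mm (needle in the green), at rest, held by the fingers, which press on nothing else of the jig (angle between red_rail's own z axis and vertical below 0.08 rad and angle between the x axis of red_rail and the x axis of jig, either way round below 0.05 rad and y of red_rail in the frame of jig between -0.018 and -0.0105 m and z of red_rail in the frame of jig between 0.009 and 0.0155 m and value of joint carriage between 0.0105 and 0.0255 m and contact force between red_rail and stop_rail between 5 and 17 N and contact force between red_rail and the fingers above 2 N and contact force between the fingers and jig below 0.5 N and linear speed of red_rail below 0.01 m/s); the arm keeps its last pose, push and grip.
It fails at once if the carriage is run to the end of its travel (past 33 mm) (value of joint carriage above 0.033 m).
It fails at once if the gold rail or another loose thing on the bench is disturbed (moved more than 25 mm) (distance of any of gold_rail, hammer, tin, screwdriver, glue, whetstone, brush_cup from where it was at the start of the episode above 0.025 m).
It also fails if it takes over 51 s, if anything falls off the work surface, if the arm or the gripper's body presses on something with over 40 N, if the wrist force passes 120 N, or if a joint passes its speed limit or range.

## Working session

There is one attempt and no reset: what is moved stays moved. The work goes in short steps, Python scripts to look and compute and a tool call to move; the robot and the scene stay as the last step left them, time stands still between calls to the robot, and variables do not carry over. Pictures are saved under pics/ and viewed, at most 10 in all, crops included, and the job is handed in when it is done.

Besides the shell and the picture viewer there is one more tool, called after "Call:" in YAML: its name, and indented under it one key for each argument. apply_moves: Moves the arm, as the interface text tells. Its arguments: {"type":"object","properties":{"delta_pos":{"type":"array","items":{"type":"array","items":{"type":"number"}}},"rot":{"type":"array","items":{"type":"array","items":{"type":"number"}}},"grip":{"type":"array","items":{"type":"number"}}},"required":["delta_pos","rot","grip"]}

```bash
mkdir -p pics; cat > h.py <<'E'
import numpy as np, cv2
from rig import robot
def px2w(cam,uv,z):
    p=robot.camera_params(cam);K=np.array(p["mtx"]);V=np.array(p["view"])
    d=np.linalg.inv(K)@np.array([uv[0],uv[1],1]);d=np.array([d[0],-d[1],-d[2]])
    R=V[:3,:3];c=-R.T@V[:3,3];w=R.T@d
    return c+w*(z-c[2])/w[2]
def w2px(cam,P):
    p=robot.camera_params(cam);K=np.array(p["mtx"]);V=np.array(p["view"])
    q=V[:3,:3]@np.array(P)+V[:3,3];q=K@np.array([q[0],-q[1],-q[2]]);return q[:2]/q[2]
E
python3 - <<'E'
from h import *
print(robot.state())
for c in("top","scene"):
    cv2.imwrite(f"pics/{c}0.png",robot.capture(c))
    print(c,robot.camera_params(c))
for t in("red_rail","gold_rail","jig","stop_rail","fence"):
    for d in robot.spot_point(t,"top")[:2]:
        uv=np.array(d["point"])*[640,400];print(t,round(d["p"],2),uv.round(1),px2w("top",uv,0.02 if t=="fence" else .012 if t=="stop_rail" else 0).round(4))
E
```

```text
{'time': 0.0, 'joints': array([-1.22957059,  0.4352299 ,  0.02498252,  1.57411226, -0.01163422,
        1.13399173, -0.07512188]), 'qd': array([ 1.13423179e-05,  1.48880699e-03,  9.94348407e-04,  4.14893940e-04,
        3.85987628e-04, -5.16822757e-04, -1.00468344e-03]), 'tau': array([-8.84709225e-04, -6.67859602e+01,  9.84472521e-01, -3.14460576e+01,
       -6.04078872e-02,  4.29667148e-02,  1.55478315e-04]), 'eef_pos': array([0.26820849, 0.56398368, 0.24493489]), 'ee_rot': array([-1.17625274e-04,  2.20152008e-01,  9.75465251e-01, -7.89247666e-04]), 'contact_force': array([0.1663805 , 0.40260866, 0.1243327 ]), 'moment': array([ 0.03810596, -0.01739393, -0.01106569]), 'finger_force': 0.0, 'width': 1.0025952952235724}
top {'mtx': array([[423.03920739,   0.        , 316.6062219 ],
       [  0.        , 423.03920739, 197.43625627],
       [  0.        ,   0.        ,   1.        ]]), 'view': array([[-0.01052741, -0.99987048,  0.01217334, -0.04393833],
       [ 0.99051948, -0.00875987,  0.13709279, -0.55513134],
       [-0.13696839,  0.01350116,  0.99048341, -1.43161346],
       [ 0.    
[... 236 characters left out ...]
69643916,  0.7175487 ,  0.00981691,  0.39329772],
       [-0.56442332, -0.55616418,  0.61000633,  0.24851839],
       [ 0.44316906,  0.4192914 ,  0.79233573, -1.37475534],
       [ 0.        ,  0.        ,  0.        ,  1.        ]])}
red_rail 0.77 [217.7 232.9] [0.4371 0.2992 0.    ]
red_rail 0.35 [426.  263.6] [ 0.3227 -0.4305  0.    ]
gold_rail 0.74 [459.7 224.9] [ 0.457  -0.5568  0.    ]
gold_rail 0.73 [261.5 215.4] [0.4975 0.1459 0.    ]
jig 0.93 [362.3 196.4] [ 0.5623 -0.2132  0.    ]
stop_rail 0.27 [265.  139.8] [0.7695 0.1339 0.012 ]
stop_rail 0.2 [439.5 166.6] [ 0.6661 -0.4917  0.012 ]
fence 0.91 [372.6 209.1] [ 0.5142 -0.2458  0.02  ]
fence 0.66 [265.1 143.2] [0.7547 0.1327 0.02  ]
```

View pics/top0.png

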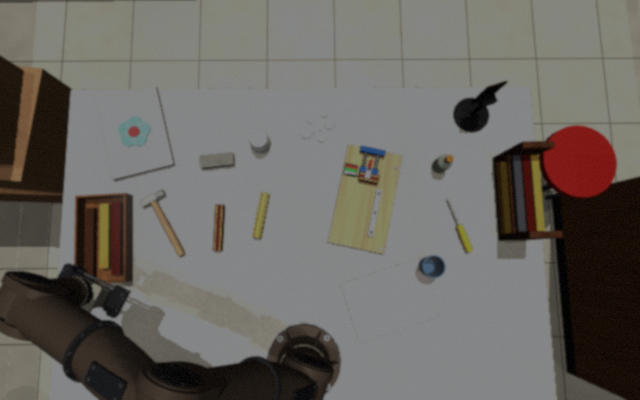

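View pics/scene0.png

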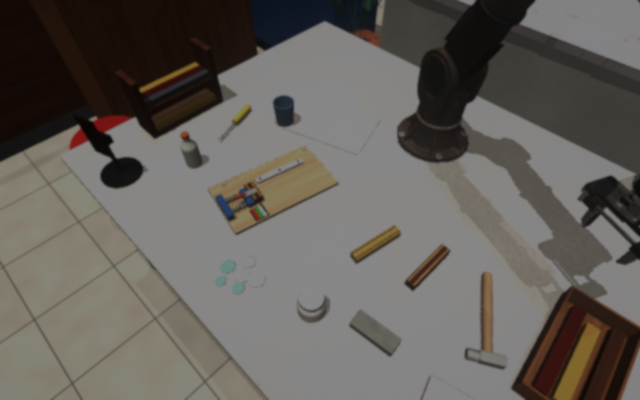

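The top picture shows the red rail at (218,228), the gold rail at (261,215) and the jig at (365,200), with its push direction towards the image top. The fence is on the right at (375,213). The scene picture shows the same layout. Next I'll segment for accuracy.

```bash
python3 - <<'E'
from h import *
im=np.mean([robot.capture("top").astype(float) for _ in range(6)],0)
sc=np.mean([robot.capture("scene").astype(float) for _ in range(6)],0)
np.save("top.npy",im);np.save("scene.npy",sc)
for c in("top","scene"):
    p=robot.camera_params(c);V=np.array(p["view"]);print(c,-V[:3,:3].T@V[:3,3])
a=cv2.resize(im[135:260,195:415].clip(0,255).astype(np.uint8),None,fx=3.6,fy=3.6,interpolation=cv2.INTER_CUBIC)
a=np.clip(a.astype(float)*1.4,0,255).astype(np.uint8)
cv2.imwrite("pics/topcrop.png",a)
hsv=cv2.cvtColor(im.clip(0,255).astype(np.uint8),cv2.COLOR_BGR2HSV)
def rep(name,m,box,z):
    x0,y0,x1,y1=box;M=np.zeros(m.shape,np.uint8);M[y0:y1,x0:x1]=m[y0:y1,x0:x1]
    n,l,s,c=cv2.connectedComponentsWithStats(M);k=1+np.argmax(s[1:,4])
    pts=np.argwhere(l==k)[:,::-1].astype(np.float32)
    r=cv2.minAreaRect(pts);print(name,s[k],r)
    w=np.array([px2w("top",q,z)[:2] for q in pts]);mu=w.mean(0);ev,e=np.linalg.eigh(np.cov(w.T))
    rw=cv2.minAreaRect((w*1000).astype(np.float32))
    print("  world mean",mu.round(4),"ang",np.degrees(np.arctan2(*(e[::-1,1]))).round(2),"len",np.sqrt(12*ev[::-1]).round(4),rw)
# rail: differs from table
sat=hsv[...,1]
print(hsv[228,212:225].tolist());print(hsv[215,255:268].tolist());print(hsv[200,330:340].tolist(),hsv[220,395:405].tolist())
rep("red",((sat>60)).astype(np.uint8),(205,195,232,260),.026)
rep("gold",((sat>60)).astype(np.uint8),(248,185,276,245),.026)
rep("board",(sat>40).astype(np.uint8),(320,140,410,262),.012)
E
```

```text
top [ 0.35332005 -0.02946707  1.49462876]
scene [1.02342653 0.43242985 0.93380901]
[[120, 2, 127], [8, 17, 117], [17, 74, 111], [21, 112, 112], [17, 134, 99], [8, 161, 87], [6, 167, 87], [14, 143, 96], [21, 126, 105], [20, 130, 90], [15, 123, 62], [18, 34, 74], [30, 12, 110]]
[[27, 18, 131], [25, 65, 129], [23, 113, 126], [25, 129, 127], [28, 124, 130], [30, 118, 130], [29, 120, 130], [25, 129, 127], [23, 132, 122], [25, 118, 112], [25, 70, 102], [27, 20, 116], [30, 2, 128]]
[[110, 6, 135], [90, 4, 134], [105, 4, 134], [105, 4, 134], [120, 2, 132], [23, 8, 127], [23, 41, 123], [24, 72, 127], [26, 80, 130], [26, 80, 131]] [[105, 4, 134], [90, 4, 134], [105, 4, 134], [105, 4, 134], [90, 4, 133], [120, 2, 133], [105, 4, 134], [90, 4, 133], [90, 2, 133], [90, 4, 133]]
red [213 205  11  46 401] ((218.36000061035156, 227.51998901367188), (8.764263153076172, 45.37447738647461), 3.1798300743103027)
  world mean [0.4544 0.2918] ang 178.1 len [0.1574 0.0302] ((454.9244079589844, 291.6214294433594), (30.33320426940918, 156.19091796875), 88.12242126464844)
gold [252 192  17  47 411] ((260.3391418457031, 214.96939086914062), (9.168493270874023, 46.12313461303711), 10.784297943115234)
  world mean [0.4955 0.1468] ang 169.44 len [0.1586 0.0312] ((497.1319885253906, 146.75857543945312), (31.796316146850586, 160.7918701171875), 79.59526824951172)
board [ 328  145   74  109 5184] ((365.4435119628906, 197.9627685546875), (56.867191314697266, 102.48150634765625), 11.592175483703613)Traceback (most recent call last):
  File "<stdin>", line 24, in <module>
  File "<stdin>", line 16, in rep
  File "h.py", line 4, in px2w
    p=robot.camera_params(cam);K=np.array(p["mtx"]);V=np.array(p["view"])
ValueError: time passes only in moves, steps and waits
```

View pics/topcrop.png

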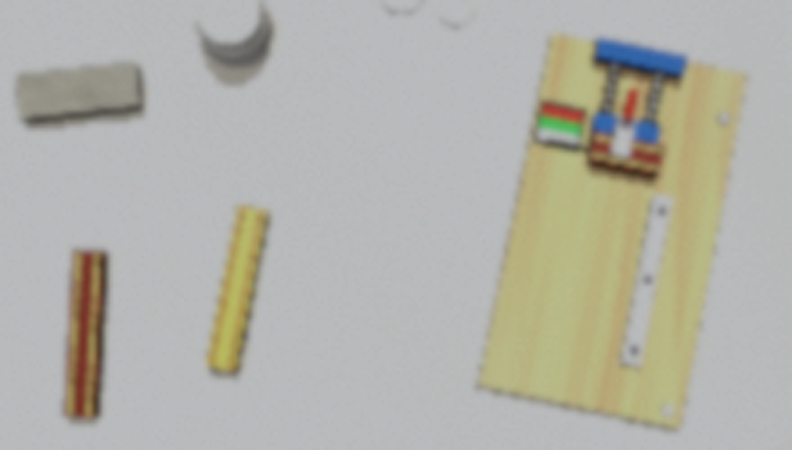

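The crop shows the red rail at left centre, the gold rail beside it, and the jig on the right with the fence at crop (645,280) and the stop rail at (625,155). Next I'll fit box outlines in both cameras.

```bash
cat >> h.py <<'E'
from scipy.optimize import minimize
PR={}
def params(c):
    if c not in PR:
        p=robot.camera_params(c);PR[c]=(np.array(p["mtx"]),np.array(p["view"]))
    return PR[c]
def proj(c,P):
    K,V=params(c);q=np.asarray(P)@V[:3,:3].T+V[:3,3];q=(q*[1,-1,-1])@K.T;return q[:,:2]/q[:,2:]
def box(x,y,a,L,W,z0,z1,cx=0,cy=0):
    R=np.array([[np.cos(a),-np.sin(a)],[np.sin(a),np.cos(a)]])
    return np.array([[*(R@[cx+sx*L/2,cy+sy*W/2]+[x,y]),z] for z in(z0,z1) for sx in(-1,1) for sy in(-1,1)])
def soft(c,P,roi,s=8):
    x0,y0,x1,y1=roi;h=cv2.convexHull(((proj(c,P)-[x0,y0]+.5)*s).astype(np.float32))
    m=np.zeros(((y1-y0)*s,(x1-x0)*s),np.uint8);cv2.fillConvexPoly(m,np.round(h*16-8).astype(np.int32),255,shift=4)
    m=cv2.resize(m,(x1-x0,y1-y0),interpolation=cv2.INTER_AREA)
    return cv2.GaussianBlur(m.astype(float)/255,(0,0),.9)
def fit(obs,x0,dims):
    # obs: list (cam, roi, map 0..1); x,y,angle
    def cost(v): return sum(((soft(c,box(v[0]/1e3,v[1]/1e3,v[2]/300,*dims),r)-m)**2).sum() for c,r,m in obs)
    s=np.array([x0[0]*1e3,x0[1]*1e3,x0[2]*300])
    r=minimize(cost,s,method="Nelder-Mead",options=dict(initial_simplex=np.vstack([s]+[s+d for d in np.eye(3)*6])))
    return np.array([r.x[0]/1e3,r.x[1]/1e3,r.x[2]/300]),r.fun
E
python3 - <<'E'
from h import *
def satmap(im,roi,s0):
    x0,y0,x1,y1=roi;I=im[y0:y1,x0:x1];mx=I.max(2);mn=I.min(2)
    return np.clip(255*(mx-mn)/mx/s0,0,1)
top=np.load("top.npy");sc=np.load("scene.npy")
def run(n,x0,dims,tr,s0):
    P=proj("scene",box(*x0,*dims));a=P.min(0).astype(int)-7;b=P.max(0).astype(int)+8
    o=[("top",tr,satmap(top,tr,s0)),("scene",(*a,*b),satmap(sc,(*a,*b),s0))]
    for q in(o[:1],o[1:],o):
        v,f=fit(q,x0,dims);print(n,[k[0] for k in q],v[:2].round(4),np.degrees(v[2]).round(2),round(f,1))
    return v
run("red",(.4546,.2918,-.033),(.16,.03,0,.026),(205,195,232,260),110)
run("gold",(.4955,.1468,-.18),(.16,.03,0,.026),(248,185,276,245),110)
v=run("jig",(.5623,-.2132,-.2),(.36,.2,0,.012),(320,136,412,262),75)
# overlay
R=lambda p:[v[0]+np.cos(v[2])*p[0]-np.sin(v[2])*p[1],v[1]+np.sin(v[2])*p[0]+np.cos(v[2])*p[1],p[2]]
for c,im,o in(("top",top,(320,135)),("scene",sc,(200,140))):
    a=cv2.resize(im[o[1]:o[1]+125,o[0]:o[0]+(100 if c=="top" else 150)].clip(0,255).astype(np.uint8),None,fx=4,fy=4,interpolation=cv2.INTER_CUBIC)
    for x0,x1,y0,y1,z in((-.18,.18,-.1,.1,.012),(-.13,.04,-.05,-.03,.02),(.055,.085,-.03,.04,.038)):
        q=proj(c,[R(p) for p in((x0,y0,z),(x1,y0,z),(x1,y1,z),(x0,y1,z))])
        cv2.polylines(a,[np.round((q-o+.5)*4).astype(np.int32)],True,(255,0,255),1)
    globals()[c+"o"]=a
cv2.imwrite("pics/ov.png",cv2.resize(np.hstack([topo,sceneo]),(800,400)))
E
```

```text
red ['top'] [0.4546 0.2945] -1.92 15.9
red ['scene'] [0.4562 0.2935] -1.12 40.1
red ['top', 'scene'] [0.4554 0.2934] -1.66 58.5
gold ['top'] [0.4976 0.148 ] -10.54 4.9
gold ['scene'] [0.4981 0.1468] -10.49 16.2
gold ['top', 'scene'] [0.4981 0.1474] -10.53 22.5
jig ['top'] [ 0.5567 -0.2224] -12.73 404.4
jig ['scene'] [ 0.5557 -0.2223] -12.81 395.0
jig ['top', 'scene'] [ 0.5561 -0.2223] -12.7 801.3
```

View pics/ov.png

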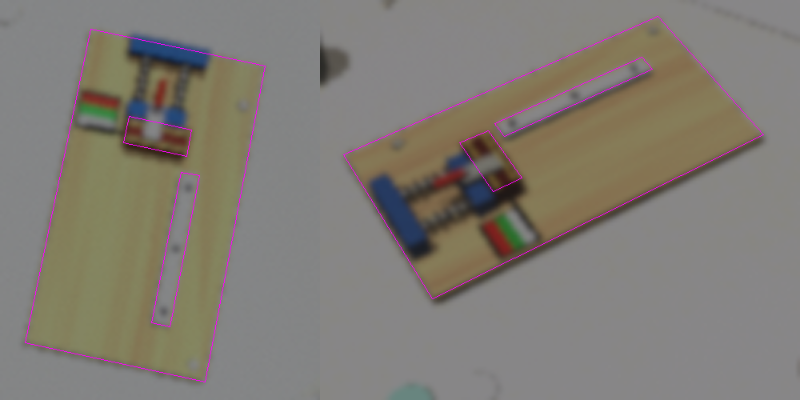

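The overlay matches the board, fence and stop rail in both views: jig at (0.556,-0.2225), -12.7°. The red rail is at (0.4555,0.2935), about -1.7°.

```bash
cat >> h.py <<'E'
from scipy.spatial.transform import Rotation as Ro
def goto(x,y,z,yaw,base=None):
    """deltas to TCP (x,y,z), tool down, rail axis at yaw deg (tool y at yaw+90)"""
    s=robot.state();p=s["eef_pos"];R=Ro.from_quat(np.roll(s["ee_rot"],-1))
    a=np.radians(yaw+90);ty=np.array([np.cos(a),np.sin(a),0]);tz=np.array([0,0,-1.]);T=Ro.from_matrix(np.c_[np.cross(ty,tz),ty,tz])
    print("d",(R.inv().apply(np.array([x,y,z])-p)*1e3).round(1),"rot",np.degrees((R.inv()*T).as_rotvec()).round(2))
E
python3 -c "
from h import *
goto(.4555,.2937,.13,-1.7);goto(.4555,.2937,.031,-1.7)"
```

```text
d [-285.3 -164.1  115.8] rot [  0.    -0.   -23.73]
d [-285.3 -164.1  214.8] rot [  0.    -0.   -23.73]
```

Call:
apply_moves:
  delta_pos:
    - [-40,-23,16]
    - [-95,-55,38]
    - [-150,-86,61]
    - [-205,-118,83]
    - [-250,-144,101]
    - [-285,-164,116]
    - [-285,-164,116]
    - [-285,-164,116]
  rot:
    - [0,0,-4]
    - [0,0,-8]
    - [0,0,-12]
    - [0,0,-16]
    - [0,0,-20]
    - [0,0,-23.7]
    - [0,0,-23.7]
    - [0,0,-23.7]
  grip: [80,80,80,80,80,80,80,80]

```text
time: 1.95
eef_pos: [0.4552, 0.2946, 0.1299]
ee_rot: [-0.0, 0.015, 1.0, 0.0]
contact_force: [0.3, 1.9, -0.5]
width: 0.87
finger_force: 0.0
```

```bash
python3 -c "
from h import *
s=robot.state();print(s)
goto(.4555,.2937,.031,-1.7)
cv2.imwrite('pics/s1.png',robot.capture('scene')[140:360,300:560])"
```

```text
{'time': 1.95, 'joints': array([-0.66329987,  0.43013445, -0.01238745,  1.90990836,  0.00630269,
        0.80117693,  0.86106572]), 'qd': array([-0.02781635, -0.00826469, -0.01446929, -0.00646199, -0.00333541,
        0.00155512,  0.000763  ]), 'tau': array([  2.15947933, -59.34104562,   1.66063663, -24.39805806,
         0.1660487 ,   0.11849798,   0.08979141]), 'eef_pos': array([0.45518609, 0.29460805, 0.12993207]), 'ee_rot': array([-4.44971445e-05,  1.53932514e-02,  9.99881445e-01,  3.77492543e-04]), 'contact_force': array([ 0.25491769,  1.91649026, -0.52956016]), 'moment': array([ 0.08022821,  0.01724215, -0.01981618]), 'finger_force': 0.0, 'width': 0.8702169242265644}
d [-0.4 -1.  98.9] rot [ 0.04 -0.01 -0.06]
```

View pics/s1.png

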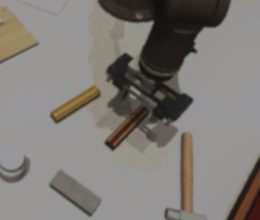

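The jaws are over the red rail (crop ~(128,125)), clear of the gold rail and the hammer. I'll descend and grip.

Call:
apply_moves:
  delta_pos:
    - [0,-0.5,35]
    - [0,-0.5,70]
    - [0,-0.5,90]
    - [0,-0.5,99]
    - [0,-0.5,99]
    - [0,-0.5,99]
    - [0,-0.5,99]
    - [0,-0.5,99]
  rot:
    - [0,0,0]
    - [0,0,0]
    - [0,0,0]
    - [0,0,0]
    - [0,0,0]
    - [0,0,0]
    - [0,0,0]
    - [0,0,0]
  grip: [70,70,70,70,40,10,10,10]

```text
time: 3.0
eef_pos: [0.4556, 0.2936, 0.0313]
ee_rot: [0.0, 0.015, 1.0, 0.0]
contact_force: [0.2, -1.0, -0.3]
width: 0.378
finger_force: 0.0
```

Call:
apply_moves:
  delta_pos:
    - [0,0,0]
    - [0,0,0]
    - [0,0,0]
  rot:
    - [0,0,0]
    - [0,0,0]
    - [0,0,0]
  grip: [10,10,10]

```text
time: 3.38
eef_pos: [0.4555, 0.2935, 0.0311]
ee_rot: [0.0, 0.015, 1.0, 0.0]
contact_force: [-0.6, -1.0, 6.2]
width: 0.324
finger_force: 30.0
```

Call:
apply_moves:
  delta_pos:
    - [0,0,-20]
    - [0,0,-60]
    - [0,0,-110]
    - [0,0,-110]
    - [0,0,-110]
  rot:
    - [0,0,0]
    - [0,0,0]
    - [0,0,0]
    - [0,0,0]
    - [0,0,0]
  grip: [10,10,10,10,10]

```text
time: 4.0
eef_pos: [0.4549, 0.2931, 0.1401]
ee_rot: [-0.0, 0.015, 1.0, -0.0]
contact_force: [0.0, -1.0, -1.5]
width: 0.324
finger_force: 30.0
```

```bash
cat >> h.py <<'E'
J=(.5562,-.2224,np.radians(-12.73))
def j2w(x,y): c,s=np.cos(J[2]),np.sin(J[2]);return J[0]+c*x-s*y,J[1]+s*x+c*y
def w2j(p): c,s=np.cos(J[2]),np.sin(J[2]);d=np.array(p[:2])-J[:2];return np.array([c*d[0]+s*d[1],-s*d[0]+c*d[1]])
E
python3 -c "
from h import *
s=robot.state();print(s['finger_force'],s['contact_force'],s['eef_pos'])
x,y=j2w(-.055,-.010);print(x,y);goto(x,y,.12,-12.73)
im=robot.capture('scene');cv2.imwrite('pics/s2.png',im[140:360,300:560])"
```

```text
29.99894231557846 [ 0.01781885 -1.04231501 -1.54042795] [0.45490883 0.29312239 0.14013064]
0.5003483689248435 -0.22003456003149321
d [ -60.9 -511.5   20.3] rot [-0.03 -0.03 11.  ]
```

View pics/s2.png

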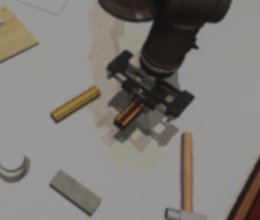

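The rail is lifted with the jaws, and the gold rail is undisturbed. I'll carry it over to the jig.

Call:
apply_moves:
  delta_pos:
    - [-6,-40,0]
    - [-12,-95,0]
    - [-18,-150,0]
    - [-24,-205,0]
    - [-30,-260,0]
    - [-40,-315,0]
    - [-50,-370,0]
    - [-56,-420,0]
  rot:
    - [0,0,0]
    - [0,0,1]
    - [0,0,3]
    - [0,0,5]
    - [0,0,7]
    - [0,0,9]
    - [0,0,11]
    - [0,0,11]
  grip: [10,10,10,10,10,10,10,10]

```text
time: 5.05
eef_pos: [0.4978, -0.13, 0.1392]
ee_rot: [-0.001, 0.111, 0.994, -0.0]
contact_force: [0.5, -0.7, -0.6]
width: 0.321
finger_force: 30.0
```

```bash
python3 -c "
from h import *
s=robot.state();print(s['qd'],s['eef_pos'])
x,y=j2w(-.055,-.010);goto(x,y,.12,-12.73)"
```

```text
[ 0.71055304  0.16983286  0.09033416 -0.26913203 -0.07406097  0.10653016
  0.85155721] [ 0.4978028  -0.12998749  0.13921995]
d [-22.5 -87.2  19.2] rot [-0.03 -0.14 -0.06]
```

Call:
apply_moves:
  delta_pos:
    - [-10,-45,0]
    - [-20,-75,10]
    - [-22,-87,19]
    - [-22,-87,19]
    - [-22,-87,19]
    - [-22,-87,19]
  rot:
    - [0,0,0]
    - [0,0,0]
    - [0,0,0]
    - [0,0,0]
    - [0,0,0]
    - [0,0,0]
  grip: [10,10,10,10,10,10]

```text
time: 5.8
eef_pos: [0.5013, -0.2163, 0.122]
ee_rot: [0.0, 0.11, 0.994, 0.0]
contact_force: [-0.3, 0.6, -1.0]
width: 0.323
finger_force: 30.0
```

```bash
python3 - <<'E'
from h import *
s=robot.state();p=s['eef_pos'];print(p,s['contact_force'],w2j(p))
# reference: predicted rail top outline (rail centred at TCP, yaw -12.73, bottom = tcp-.031)
z=p[2]-.031
out=[]
for c in("top","scene"):
    im=robot.capture(c)
    B=box(p[0],p[1],J[2],.16,.03,z,z+.026);q=proj(c,B);o=(q.mean(0)-[50,50]).astype(int)
    a=cv2.resize(im[o[1]:o[1]+100,o[0]:o[0]+100],None,fx=4,fy=4,interpolation=cv2.INTER_CUBIC)
    a=np.clip(a*1.3,0,255).astype(np.uint8)
    cv2.polylines(a,[np.round((q[[4,5,7,6]]-o+.5)*4).astype(np.int32)],True,(255,0,255),1);out.append(a)
cv2.imwrite("pics/s3.png",np.hstack(out))
x,y=j2w(-.055,-.010);goto(x,y,.043,-12.73)
E
```

```text
[ 0.50130746 -0.21627701  0.1219671 ] [-0.34834853  0.61721703 -0.96956123] [-0.05489248 -0.00612347]
d [ 0.2 -3.4 79.1] rot [0.02 0.03 0.08]
```

View pics/s3.png

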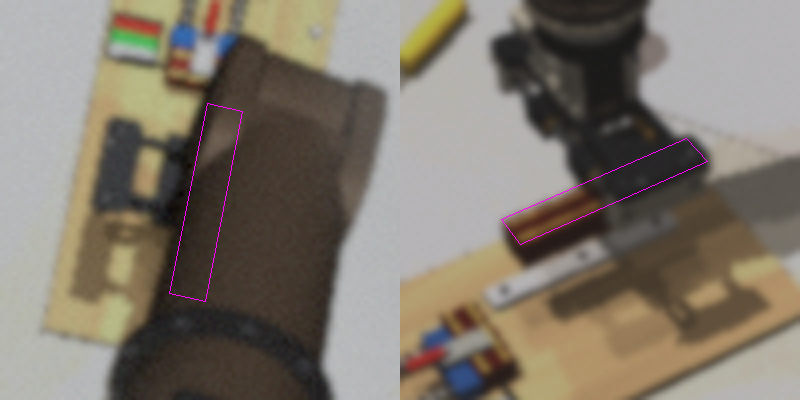

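The predicted outline coincides with the held rail in the scene view. I'll descend next to the fence with a 5 mm side gap.

Call:
apply_moves:
  delta_pos:
    - [0,-3.4,20]
    - [0,-3.4,50]
    - [0,-3.4,68]
    - [0,-3.4,75]
    - [0,-3.4,75]
    - [0,-3.4,77]
    - [0,-3.4,78.5]
    - [0,-3.4,78.5]
  rot:
    - [0,0,0]
    - [0,0,0]
    - [0,0,0]
    - [0,0,0]
    - [0,0,0]
    - [0,0,0]
    - [0,0,0]
    - [0,0,0]
  grip: [10,10,10,10,10,10,10,10]

```text
time: 6.9
eef_pos: [0.5003, -0.2211, 0.0435]
ee_rot: [0.0, 0.111, 0.994, -0.0]
contact_force: [0.1, -0.4, -1.9]
width: 0.325
finger_force: 30.0
```

```bash
cat >> h.py <<'E'
def stat():
    s=robot.state();p=s['eef_pos'];c,n=np.cos(J[2]),np.sin(J[2]);f=s['contact_force']
    r=Ro.from_quat(np.roll(s["ee_rot"],-1)).as_matrix()
    print("jig mm",(w2j(p)*1e3).round(2),"z",(p[2]*1e3).round(2),"Fjig",np.round([c*f[0]+n*f[1],-n*f[0]+c*f[1],f[2]],1),"yaw",np.degrees(np.arctan2(r[1,1],r[0,1])).round(2)-90,"t",s['time'],"grip",s['finger_force'].round(1),"tilt",r[:2,2].round(4),"M",s['moment'].round(2))
E
python3 -c "
from h import *
stat()"
```

```text
Traceback (most recent call last):
  File "h.py", line 45, in stat
    print("jig mm",(w2j(p)*1e3).round(2),"z",(p[2]*1e3).round(2),"Fjig",np.round([c*f[0]+n*f[1],-n*f[0]+c*f[1],f[2]],1),"yaw",np.degrees(np.arctan2(r[1,1],r[0,1])).round(2)-90,"t",s['time'],"grip",s['finger_force'].round(1),"tilt",r[:2,2].round(4),"M",s['moment'].round(2))
                                                                                                                                                                                                     ^^^^^^^^^^^^^^^^^^^^^^^
AttributeError: 'float' object has no attribute 'round'
```

Call:
apply_moves:
  delta_pos:
    - [0,0,0.5]
    - [0,0,1]
    - [0,0,1]
    - [0,0,1]
  rot:
    - [0,0,0]
    - [0,0,0]
    - [0,0,0]
    - [0,0,0]
  grip: [10,10,10,10]

```text
time: 7.4
eef_pos: [0.5003, -0.2211, 0.0431]
ee_rot: [0.0, 0.111, 0.994, 0.0]
contact_force: [-3.7, 1.3, 9.9]
width: 0.321
finger_force: 30.0
```

```bash
sed -i "s/s\['finger_force'\].round(1)/s['finger_force']/" h.py; python3 -c "
from h import *
stat()"
```

```text
jig mm [-54.83 -11.09] z 43.1 Fjig [-3.9  0.4  9.9] yaw -12.739999999999995 t 7.4 grip 30.000784993171692 tilt [0.0006 0.    ] M [ 0.29  0.65 -0.  ]
```

Call:
apply_moves:
  delta_pos:
    - [0,0,-0.3]
    - [0,-1.5,-0.3]
    - [0,-3,-0.3]
    - [0,-3,-0.3]
  rot:
    - [0,0,0]
    - [0,0,0]
    - [0,0,0]
    - [0,0,0]
  grip: [10,10,10,10]

```text
time: 7.9
eef_pos: [0.5002, -0.2228, 0.0431]
ee_rot: [0.0, 0.11, 0.994, 0.001]
contact_force: [-0.8, 5.1, 7.4]
width: 0.322
finger_force: 30.0
```

```bash
python3 -c "
from h import *
stat()"
```

```text
jig mm [-54.52 -12.71] z 43.1 Fjig [-1.9  4.8  7.4] yaw -12.670000000000002 t 7.9 grip 30.00040590763092 tilt [0.0011 0.0013] M [ 1.11  0.16 -0.03]
```

Call:
apply_moves:
  delta_pos:
    - [0,-0.5,0]
    - [0,-1,0]
    - [0,-1,0]
  rot:
    - [0,0,0]
    - [0,0,0]
    - [0,0,0]
  grip: [10,10,10]

```text
time: 8.28
eef_pos: [0.5002, -0.2236, 0.0431]
ee_rot: [0.001, 0.11, 0.994, 0.001]
contact_force: [-0.3, 5.0, 6.2]
width: 0.325
finger_force: 30.0
```

```bash
python3 -c "
from h import *
stat()"
```

```text
jig mm [-54.39 -13.52] z 43.11 Fjig [-1.4  4.8  6.2] yaw -12.659999999999997 t 8.275 grip 30.000437200069427 tilt [0.0013 0.0014] M [1.17 0.03 0.03]
```

Call:
apply_moves:
  delta_pos:
    - [0,0,-0.3]
    - [0,-1,-0.3]
    - [0,-1.5,-0.3]
    - [0,-1.5,-0.3]
  rot:
    - [0,0,0]
    - [0,0,0]
    - [0,0,0]
    - [0,0,0]
  grip: [10,10,10,10]

```text
time: 8.78
eef_pos: [0.4995, -0.2261, 0.0431]
ee_rot: [0.0, 0.111, 0.994, 0.0]
contact_force: [1.0, 4.5, 5.5]
width: 0.322
finger_force: 30.0
```

```bash
python3 -c "
from h import *
stat()"
```

```text
jig mm [-54.5  -16.13] z 43.09 Fjig [-0.   4.6  5.5] yaw -12.709999999999994 t 8.775 grip 30.000092089176178 tilt [0.0009 0.0003] M [ 0.9  -0.19 -0.01]
```

Call:
apply_moves:
  delta_pos:
    - [0,-0.5,0]
    - [0,-1,0]
    - [0,-1,0]
  rot:
    - [0,0,0]
    - [0,0,0]
    - [0,0,0]
  grip: [10,10,10]

```text
time: 9.15
eef_pos: [0.4994, -0.2264, 0.0431]
ee_rot: [0.0, 0.11, 0.994, 0.001]
contact_force: [1.9, 6.3, 6.4]
width: 0.32
finger_force: 30.0
```

```bash
python3 -c "
from h import *
stat()"
```

```text
jig mm [-54.51 -16.45] z 43.11 Fjig [0.5 6.6 6.4] yaw -12.680000000000007 t 9.15 grip 30.00029593706131 tilt [0.0009 0.0011] M [ 1.35 -0.22  0.01]
```

Call:
apply_moves:
  delta_pos:
    - [0,-0.5,0]
    - [0,-1,0]
    - [0,-1,0]
  rot:
    - [0,0,0]
    - [0,0,0]
    - [0,0,0]
  grip: [10,10,10]

```text
time: 9.52
eef_pos: [0.4994, -0.2265, 0.0431]
ee_rot: [0.0, 0.11, 0.994, 0.001]
contact_force: [2.0, 8.8, 8.0]
width: 0.321
finger_force: 30.0
```

```bash
python3 -c "
from h import *
stat()"
```

```text
jig mm [-54.49 -16.51] z 43.13 Fjig [0. 9. 8.] yaw -12.64 t 9.525 grip 30.00223070383072 tilt [0.001 0.002] M [ 2.01 -0.35 -0.07]
```

Call:
apply_moves:
  delta_pos:
    - [-1,1,0]
    - [-4,1,0]
    - [-9,1,0]
    - [-14,1,0]
    - [-19,1,0]
    - [-22,1,0]
    - [-22,1,0]
  rot:
    - [0,0,0]
    - [0,0,0]
    - [0,0,0]
    - [0,0,0]
    - [0,0,0]
    - [0,0,0]
    - [0,0,0]
  grip: [10,10,10,10,10,10,10]

```text
time: 10.4
eef_pos: [0.5141, -0.2298, 0.0424]
ee_rot: [-0.006, 0.111, 0.994, 0.002]
contact_force: [-18.6, 11.0, 26.8]
width: 0.323
finger_force: 30.0
```

```bash
python3 -c "
from h import *
stat()"
```

```text
jig mm [-39.39 -16.46] z 42.43 Fjig [-20.6   6.6  26.8] yaw -12.739999999999995 t 10.4 grip 30.016165673732758 tilt [-0.0111  0.0052] M [2.56 4.21 0.08]
```

Call:
apply_moves:
  delta_pos:
    - [3,0,-0.5]
    - [5,0,-1]
    - [5,0,-1]
    - [5,0,-1]
  rot:
    - [0,0,0]
    - [0,0,0]
    - [0,0,0]
    - [0,0,0]
  grip: [10,10,10,10]

```text
time: 10.9
eef_pos: [0.5142, -0.2297, 0.0431]
ee_rot: [-0.001, 0.111, 0.994, 0.001]
contact_force: [-1.1, 6.5, 0.3]
width: 0.326
finger_force: 30.0
```

```bash
python3 - <<'E'
from h import *
stat()
im=np.mean([robot.capture("scene").astype(float) for _ in range(4)],0)
o=(205,140);a=cv2.resize(im[o[1]:o[1]+95,o[0]:o[0]+133].astype(np.uint8),None,fx=6,fy=6,interpolation=cv2.INTER_CUBIC)
cv2.imwrite("pics/s4.png",np.clip(a*1.3,0,255).astype(np.uint8))
E
```

```text
jig mm [-39.39 -16.41] z 43.07 Fjig [-2.5  6.1  0.3] yaw -12.700000000000003 t 10.9 grip 29.99608039855957 tilt [-0.0026  0.0021] M [ 1.46  0.2  -0.02]
```

View pics/s4.png

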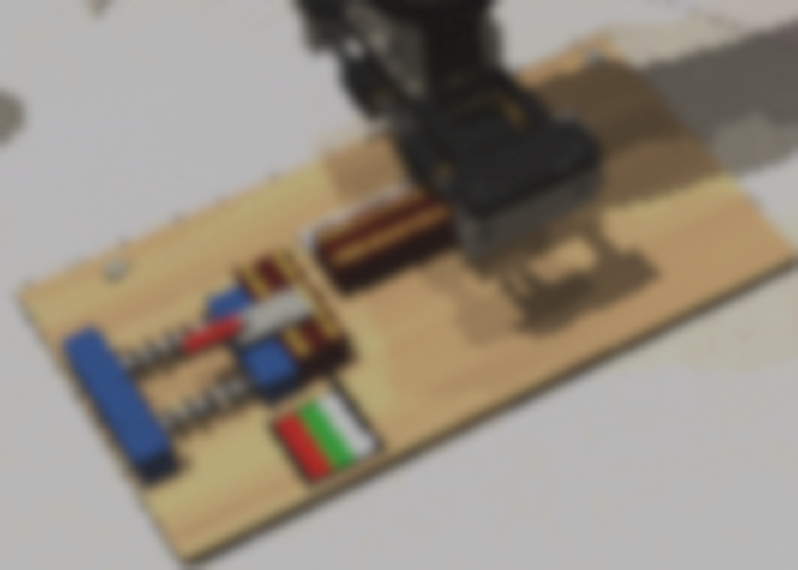

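The rail lies flat along the fence. Its end is at (330,265), still about 14 mm short of the stop at (330,350), and the needle is still at zero. The earlier push was friction from pressing down, now relieved, so I'll continue more lightly.

Call:
apply_moves:
  delta_pos:
    - [-2,1,0]
    - [-5,1,0]
    - [-8,1,0]
    - [-10,1,0]
    - [-10,1,0]
  rot:
    - [0,0,0]
    - [0,0,0]
    - [0,0,0]
    - [0,0,0]
    - [0,0,0]
  grip: [10,10,10,10,10]

```text
time: 11.72
eef_pos: [0.5256, -0.2323, 0.0437]
ee_rot: [0.0, 0.111, 0.994, 0.0]
contact_force: [0.6, 4.1, -2.8]
width: 0.325
finger_force: 30.0
```

```bash
python3 -c "
from h import *
stat()"
```

```text
jig mm [-27.69 -16.39] z 43.72 Fjig [-0.3  4.2 -2.8] yaw -12.719999999999999 t 11.725 grip 29.992603361606598 tilt [0.0003 0.0001] M [ 0.95 -0.06 -0.04]
```

Call:
apply_moves:
  delta_pos:
    - [-2,0,0]
    - [-4,0,0]
    - [-6,0,0]
    - [-8,0,0]
    - [-10,0,0]
    - [-10,0,0]
    - [-10,0,0]
  rot:
    - [0,0,0]
    - [0,0,0]
    - [0,0,0]
    - [0,0,0]
    - [0,0,0]
    - [0,0,0]
    - [0,0,0]
  grip: [10,10,10,10,10,10,10]

```text
time: 12.6
eef_pos: [0.534, -0.2342, 0.0436]
ee_rot: [-0.001, 0.111, 0.994, 0.0]
contact_force: [-4.2, 5.6, 0.2]
width: 0.323
finger_force: 30.0
```

```bash
python3 -c "
from h import *
stat()"
```

```text
jig mm [-19.09 -16.39] z 43.57 Fjig [-5.3  4.5  0.2] yaw -12.730000000000004 t 12.6 grip 29.995231926441193 tilt [-0.002   0.0009] M [ 1.29  0.83 -0.02]
```

Call:
apply_moves:
  delta_pos:
    - [-2,0,0]
    - [-4,0,0]
    - [-6,0,0]
    - [-8,0,0]
    - [-10,0,0]
    - [-10,0,0]
    - [-10,0,0]
  rot:
    - [0,0,0]
    - [0,0,0]
    - [0,0,0]
    - [0,0,0]
    - [0,0,0]
    - [0,0,0]
    - [0,0,0]
  grip: [10,10,10,10,10,10,10]

```text
time: 13.48
eef_pos: [0.5419, -0.236, 0.0433]
ee_rot: [-0.003, 0.111, 0.994, 0.001]
contact_force: [-8.9, 7.1, 4.1]
width: 0.323
finger_force: 30.0
```

```bash
python3 - <<'E'
from h import *
stat()
im=np.mean([robot.capture("scene").astype(float) for _ in range(4)],0)
o=(205,150);a=cv2.resize(im[o[1]:o[1]+80,o[0]:o[0]+100].astype(np.uint8),None,fx=7,fy=7,interpolation=cv2.INTER_CUBIC)
a=np.clip(a*1.3,0,255).astype(np.uint8)
cv2.imwrite("pics/s5.png",a)
E
```

```text
jig mm [-10.92 -16.45] z 43.32 Fjig [-10.2   4.9   4.1] yaw -12.75 t 13.475 grip 29.99881088733673 tilt [-0.0053  0.0019] M [1.61 1.98 0.07]
```

View pics/s5.png

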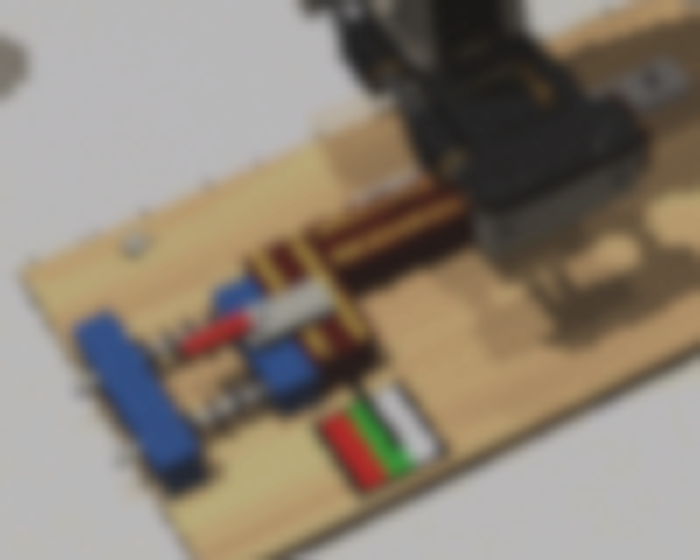

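The stop is now pressed and has moved. A dark line near (390,420) by the white/green border may be the needle. I'll measure the profile along the scale.

```bash
cat >> h.py <<'E'
def samp(im,c,xs,y,z):
    q=proj(c,[[*j2w(x,y),z] for x in xs]).astype(np.float32)
    return cv2.remap(im.astype(np.float32),q[:,:1].copy(),q[:,1:].copy(),cv2.INTER_LINEAR)[:,0]
E
python3 - <<'E'
from h import *
now=np.mean([robot.capture("scene").astype(float) for _ in range(6)],0);old=np.load("scene.npy")
xs=np.arange(.060,.116,.002)
for n,i in(("old",old),("new",now)):
    p=np.mean([samp(i,"scene",xs,y,.013) for y in np.arange(.06,.09,.003)],0);print(n);print(np.c_[xs*1e3,p].round().astype(int).tolist())
# stop rail shift: profile along x on its top, correlated
X=np.arange(.03,.11,.0005)
P=lambda i,y:samp(i,"scene",X,y,.038)
def g(i): return np.stack([P(i,y) for y in (.022,.026,.03,.034)]) 
a=g(old);b=g(now)
for lo,hi in((.045,.075),(.05,.09)):
    k=np.where((X>lo)&(X<hi))[0]
    e=[(np.abs(b[:,k+s]-a[:,k]).mean(),s/2) for s in range(0,min(70,len(X)-k[-1]-1))];print(sorted(e)[:4])
E
```

```text
old
[[60, 82, 115, 130], [62, 78, 109, 122], [64, 71, 97, 109], [66, 64, 83, 92], [68, 65, 75, 80], [70, 79, 82, 85], [72, 98, 99, 101], [74, 115, 116, 116], [76, 124, 125, 124], [78, 122, 128, 122], [80, 110, 126, 109], [82, 90, 121, 89], [84, 69, 115, 67], [86, 53, 111, 53], [88, 45, 107, 48], [90, 41, 100, 55], [92, 38, 89, 71], [94, 35, 71, 92], [96, 33, 54, 109], [98, 31, 41, 120], [100, 30, 35, 122], [102, 30, 33, 117], [104, 31, 35, 104], [106, 34, 41, 89], [108, 43, 56, 83], [110, 56, 76, 92], [112, 69, 95, 109], [114, 78, 109, 123], [116, 83, 116, 130]]
new
[[60, 81, 113, 135], [62, 77, 107, 127], [64, 73, 97, 115], [66, 72, 89, 101], [68, 82, 89, 96], [70, 101, 103, 106], [72, 120, 119, 121], [74, 131, 130, 131], [76, 132, 131, 132], [78, 122, 124, 123], [80, 103, 109, 104], [82, 78, 92, 79], [84, 56, 85, 56], [86, 45, 90, 45], [88, 41, 98, 46], [90, 41, 100, 57], [92, 39, 92, 75], [94, 36, 75, 97], [96, 34, 56, 115], [98, 32, 43, 127], [100, 31, 36, 129], [102, 31, 34, 123], [104, 32, 36, 110], [106, 36, 43, 95], [108, 45, 58, 88], [110, 59, 80, 97], [112, 73, 101, 115], [114, 83, 116, 130], [116, 88, 123, 138]]
[(np.float32(6.4494886), 14.0), (np.float32(6.490909), 13.5), (np.float32(6.6751795), 13.0), (np.float32(6.6793838), 14.5)]
[(np.float32(4.093171), 14.0), (np.float32(4.1375117), 13.5), (np.float32(4.5879526), 14.5), (np.float32(4.6078672), 13.0)]
```

Call:
apply_moves:
  delta_pos:
    - [-1,0,0]
    - [-2,0,0]
    - [-3,0,0]
    - [-4,0,0]
    - [-5,0,0]
    - [-5,0,0]
    - [-5,0,0]
    - [-5,0,0]
  rot:
    - [0,0,0]
    - [0,0,0]
    - [0,0,0]
    - [0,0,0]
    - [0,0,0]
    - [0,0,0]
    - [0,0,0]
    - [0,0,0]
  grip: [10,10,10,10,10,10,10,10]

```text
time: 14.98
eef_pos: [0.5457, -0.2369, 0.0432]
ee_rot: [-0.004, 0.111, 0.994, 0.001]
contact_force: [-12.0, 8.1, 7.1]
width: 0.323
finger_force: 30.0
```

```bash
python3 - <<'E'
from h import *
stat()
now=np.mean([robot.capture("scene").astype(float) for _ in range(6)],0);old=np.load("scene.npy")
stat()
xs=np.arange(.078,.1,.002)
p=[np.mean([samp(i,"scene",xs,y,.013) for y in np.arange(.06,.09,.003)],0) for i in(old,now)];print(np.c_[xs*1e3,p[0],p[1]].round().astype(int).tolist())
X=np.arange(.03,.12,.0005)
g=lambda i:np.stack([samp(i,"scene",X,y,.038) for y in (.022,.026,.03,.034)])
a=g(old);b=g(now);k=np.where((X>.05)&(X<.09))[0]
print(sorted((np.abs(b[:,k+s]-a[:,k]).mean(),s/2) for s in range(58))[:3])
# rail edge vs fence: overlay
o=(225,150);v=cv2.resize(np.clip(now*1.3,0,255).astype(np.uint8)[o[1]:o[1]+80,o[0]:o[0]+100],None,fx=7,fy=7,interpolation=cv2.INTER_CUBIC)
cv2.imwrite("pics/s6.png",v)
E
```

```text
jig mm [ -7.09 -16.43] z 43.23 Fjig [-13.4   5.3   7.1] yaw -12.769999999999996 t 14.975 grip 30.00147432088852 tilt [-0.0073  0.0027] M [1.79 2.82 0.04]
jig mm [ -7.09 -16.42] z 43.22 Fjig [-14.3   4.6   8.5] yaw -12.760000000000005 t 15.275 grip 30.001448392868042 tilt [-0.0073  0.0027] M [1.8  2.8  0.05]
[[78, 122, 128, 122, 131, 136, 130], [80, 110, 126, 109, 116, 129, 115], [82, 90, 121, 89, 94, 115, 93], [84, 69, 115, 67, 68, 96, 67], [86, 53, 111, 53, 49, 81, 49], [88, 45, 107, 48, 38, 76, 44], [90, 41, 100, 55, 36, 78, 54], [92, 38, 89, 71, 36, 77, 73], [94, 35, 71, 92, 35, 68, 97], [96, 33, 54, 109, 33, 54, 115], [98, 31, 41, 120, 32, 42, 127], [100, 30, 35, 122, 31, 36, 129]]
[(np.float32(4.1998034), 17.5), (np.float32(4.380055), 17.0), (np.float32(4.419454), 18.0)]
```

View pics/s6.png

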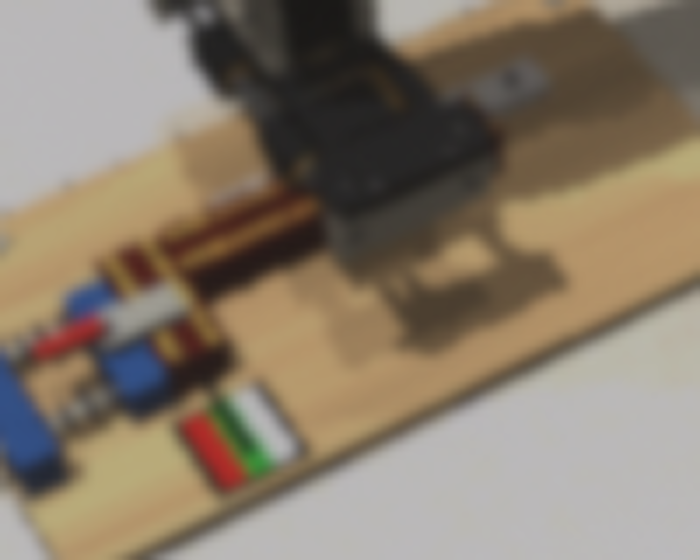

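The needle stands in the middle of the green band at (238,430). The carriage is at about 17.5–18 mm, and the rail lies flat along the fence, still gripped. Handing in.

```bash
python3 -c "
from rig import robot
print(robot.job_done())"
```

```text
the job is handed in; nothing more can be done
None
```

I handed the job in with the red rail flat along the fence and still gripped, pressing the stop with the carriage at about 17.5 mm and the needle mid-green; no verdict came back.

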